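# Stack a mosaic coat-hook plaque on its four-post jig

## Task

Assemble the mosaic coat-hook plaque on its jig: lower the plain drilled backing board over all four posts until it rests fully home on the collars, then stack the frame board with the window over the same posts, flat on the backing board. Finally set the ceramic knob tile in the window and press it firmly down until it lies flush with the frame. Lower each part instead of letting it fall, and leave the glue bottle, the tub and the spatula alone.

Things in the scene. Friction and masses are not known exactly. Their poses are not given: they have to be found in the camera images.
- jig: Fixed jig: brown wooden base 220 (x) x 90 (y) x 10 mm with four metal posts at x = +-80, y = +-20 mm. Each post: collar, 22 mm diameter, its top 25 mm above the table (the backing board rests on it), then a pin 10 mm in diameter up to 58 mm, tapering to a 3 mm tip at 68 mm. Base is free between the posts. Origin: centre of the underside, on the table; z up. Parts fit either way round.
- backing_board: Loose plain plywood board 190 (x) x 66 (y) x 15 (z) mm, about 0.12 kg, no window, four 15 mm through holes at x = +-80, y = +-20 mm. Starts flat on the table; grip it across the 66 mm width. Origin: centre of its underside; z up. Same after a half turn. Seated: underside 25 mm, top 40 mm above the table.
- frame_board: Loose pale board with the outline, thickness, mass and four holes of the backing board, but with a through window 74 (x) x 48 (y) mm in the middle and a row of small square glazed tesserae inlaid at each end of it. Starts flat; grip it likewise. Origin: centre of its underside; z up. Same after a half turn. Seated: underside 40 mm, top 55 mm above the table, pins 13 mm out of it.
- knob_tile: Loose earthen-red ceramic tile 68 (x) x 42 (y) x 15 (z) mm, about 0.16 kg, with a coat knob on its centre: neck 24 mm diameter to 25 mm above the underside, head 36 mm diameter from 25 to 50 mm. Starts upright on the table. Origin: centre of its underside; z up. Fits the window either way round, 3 mm play each side. Seated: underside 40, tile face 55 (flush), knob top 90 mm above the table.
- glue_bottle: Bystander: standing pale grey glue bottle with an orange cap, 52 mm in diameter, 150 mm tall. Origin: centre of its underside. Leave alone.
- tile_tub: Bystander: round grey tub with a blue lid, 112 mm in diameter, 68 mm tall. Origin: centre of its underside. Leave alone.
- spatula: Bystander: spatula 200 mm long lying along its x axis. Origin: middle of its underside. Leave alone.
Mind the look-alikes: they are no part of the job. Of the things like the knob_tile, leave any that is green; of the rest the smaller one is meant.

How it is judged:
On the way, in this order (a step that is already met when the one before it is completed fails the run):
1. the backing board lies fully home on the collars, over all four posts (horizontal distance between backing_board and jig below 0.006 m and z of backing_board in the frame of jig between 0.023 and 0.027 m and angle between the x axis of backing_board and the x axis of jig, either way round below 0.1 rad and angle between backing_board's own z axis and vertical below 0.04 rad), for 0.2 s.
2. the frame board lies flat on it, over all four posts (all of step 1 and horizontal distance between frame_board and jig below 0.006 m and z of frame_board in the frame of jig between 0.038 and 0.042 m and angle between the x axis of frame_board and the x axis of jig, either way round below 0.1 rad and angle between frame_board's own z axis and vertical below 0.04 rad), for 0.2 s.
3. the knob tile is down in the window and pressed onto the backing board with at least 4 N (horizontal distance between knob_tile and frame_board below 0.006 m and z of knob_tile in the frame of jig between 0.038 and 0.042 m and angle between the x axis of knob_tile and the x axis of jig, either way round below 0.2 rad and angle between knob_tile's own z axis and vertical below 0.04 rad and contact force between knob_tile and backing_board above 4 N), for 0.1 s.
At the end, for the whole second after the job is handed in: Undersides above the jig's: backing board 25 mm (on the collars), frame board and knob tile 40 mm (on the backing board), each within 2 mm; level within 0.04 rad, aligned with the jig within 0.1 rad (tile 0.2); boards within 6 mm of the jig's centre, tile of the frame's; all released and at rest (all of step 2 and horizontal distance between knob_tile and frame_board below 0.006 m and z of knob_tile in the frame of jig between 0.038 and 0.042 m and angle between the x axis of knob_tile and the x axis of jig, either way round below 0.2 rad and angle between knob_tile's own z axis and vertical below 0.04 rad and linear speed of each of backing_board, frame_board, knob_tile below 0.02 m/s); the robot touches nothing.
It fails at once if the glue bottle, the tub or the spatula is shifted more than 20 mm or tipped (distance of any of glue_bottle, tile_tub, spatula from where it was at the start of the episode above 0.02 m or angle between any of glue_bottle, tile_tub, spatula's own z axis and vertical above 0.3 rad).
It fails at once if the backing board is let go in the air and falls (faster than 0.6 m/s, out of the fingers) (linear speed of backing_board above 0.6 m/s and contact force between backing_board and the fingers below 0.05 N).
It fails at once if the frame board is let go in the air and falls (faster than 0.6 m/s, out of the fingers) (linear speed of frame_board above 0.6 m/s and contact force between frame_board and the fingers below 0.05 N).
It fails at once if the knob tile is let go in the air and falls (faster than 0.6 m/s, out of the fingers) (linear speed of knob_tile above 0.6 m/s and contact force between knob_tile and the fingers below 0.05 N).
It also fails if it takes over 70 s, if anything falls off the work surface, if the arm or the gripper's body presses on something with over 40 N, if the wrist force passes 120 N, or if a joint passes its speed limit or range.

## Robot

A 7-joint arm with a two-finger parallel gripper is mounted at the origin on the work surface. World frame = base frame: x ahead of the robot, y to its left, z up, the work surface at z = 0. Lengths are in m, angles in rad, forces in N, time in s.
With the tool pointing down it reaches from about 0.4 to 0.85 m from the base axis. Payload 4.5 kg.
Tool frame: the origin (TCP) lies midway between the tips of the shut fingers; the grasp point (between the pads) lies 19 mm behind it; z points along the fingers, y is the line along which they close (so a half turn about z gives the same grasp; the last joint's range is limited). The gripper opens to 85 mm and grips with 20 to 120 N. Pads are 22 mm wide; open, the fingers measure 114 mm over their backs; the gripper's body (76 mm by 85 mm) begins 54 mm behind the grasp point. The pads swing forward as they close: fully open they stand 13 mm farther back than shut.
Start: joints at [1.202, 0.689, -0.195, 1.565, 0.157, 0.902, -0.215], TCP at [0.245, -0.575, 0.231] pointing down, gripper open.
Joint ranges: [-3.01, 3.01], [-0.46, 2.08], [-1.47, 1.51], [0.13, 2.56], [-1, 4.14], [0.04, 2.09], [-2.66, 2.66]. Speed limits (rad/s): [2.57, 2.57, 3.14, 3.14, 3.14, 3.14, 3.14].

## Interface

Orientations are given as a unit quaternion [x, y, z, w].
In Python, from plant import monitor, camera, camera_params, job gives the robot as it stands.
- The arm moves only by the tool servo_tool, never from a script. Its argument "series" is a list of rows, each a list of 7 numbers: the turn, a rotation vector about the tool's x, y, z as a fraction of full scale, then the shift along the tool's x, y, z as a fraction of full scale, then the opening, from 0 (shut) to 1 (fully open). A call has 1 to 8 rows; each row is the pose to reach, as a shift and turn from the pose commanded when the call began, along the tool's axes at that moment; what a row does not reach only later rows make up. Full scale, the value 1, is 0.15 m for a shift and 1.5 rad for a turn. A row lasts 1/12 s, in which the tool goes at most 41.7 mm and 7.16 degrees, less where a joint would pass 70% of its speed; a pose out of reach is approached as far as the arm can. A call with a number of a shift or a turn outside -1 to 1 is refused whole. A call with a gripper value outside its range is refused whole. The fingers move at their own pace and stop on an object; the grip force is fixed at half the most. Time passes only in rows, so rows that repeat a pose let the fingers close. It gives the time, the measured TCP pose, the force, the opening and the grip force at its end, in the units of the state.
- monitor.observe(): the state, without advancing time (a new reading comes with each control period).
- camera(name): name is "scene" or "top"; returns the picture (400x640x3 uint8, red, green, blue); there is no depth.
- camera_params(name): a dict with "K" (3x3 intrinsics, pixels), "dist_coeffs" ([k1, k2, p1, p2, k3] as OpenCV has them; the pictures are not rectified), "world_to_cam" (4x4, takes a point from world to camera coordinates). Camera axes: x right, y down, z forward; pixel columns grow to the right and rows downward; lengths in m; the calibration is good to about 2 mm. A picture is of the moment at which its call begins. camera_params takes no time and is no camera call.
- job.finish_job(): hands the job in; it is judged then, once.
The state is a dict: "t": time; "joint_pos": joint angles; "qvel": joint speeds; "joint_efforts": joint torques, N m; "tcp_pos": TCP position; "orientation": TCP orientation; "ft_force": force on the tool from outside, world axes, zero at the start; "wrist_torque": the same for the moment, N m; "opening": opening from 0.0 (shut) to 1.0 (fully open); "grip_force": force on a finger pad.
Only numpy, scipy, OpenCV 4.12 (cv2) and the standard library are available. Lean on these libraries where they do the work, as an engineer would, in place of code of your own. Each camera call takes 0.05 s, during which the arm holds its last target. There are 200 camera calls.

## Working session

There is one attempt and no reset: what is moved stays moved. The work goes in short steps, Python scripts to look and compute and a tool call to move; the robot and the scene stay as the last step left them, time stands still between calls to the robot, and variables do not carry over. Pictures are saved under pics/ and viewed, at most 10 in all, crops included, and the job is handed in when it is done.

Besides the shell and the picture viewer there is one more tool, called after ">>>" as a command line: name --pt "numbers of a row" for each row, then --argument value for the rest. servo_tool: Moves the arm, as the interface text tells. Its arguments: {"type":"object","properties":{"series":{"type":"array","items":{"type":"array","items":{"type":"number"}}}},"required":["series"]}

```bash
mkdir -p pics; python3 - <<'E'
from plant import monitor,camera,camera_params
import cv2,numpy as np
for n in("scene","top"):
    cv2.imwrite(f"pics/{n}0.png",camera(n)[:,:,::-1])
    p=camera_params(n);print(n,np.round(p["K"],1).tolist(),p["dist_coeffs"],np.round(p["world_to_cam"],3).tolist())
s=monitor.observe();print(s["t"],s["tcp_pos"],s["orientation"],s["ft_force"],s["opening"])
E
```

```text
scene [[387.9, 0.0, 317.7], [0.0, 387.9, 201.7], [0.0, 0.0, 1.0]] [-0.05397375  0.          0.          0.          0.        ] [[-0.557, 0.831, -0.012, 0.277], [0.626, 0.41, -0.663, -0.364], [-0.546, -0.377, -0.748, 1.583], [0.0, 0.0, 0.0, 1.0]]
top [[462.7, 0.0, 328.4], [0.0, 462.7, 201.8], [0.0, 0.0, 1.0]] [-0.02985589  0.          0.          0.          0.        ] [[-0.022, -1.0, 0.019, 0.077], [-0.996, 0.021, -0.085, 0.583], [0.085, -0.021, -0.996, 1.327], [0.0, 0.0, 0.0, 1.0]]
0.1 [ 0.24472926 -0.57445044  0.23055883] [ 9.79784104e-01  2.00055962e-01 -2.19101972e-04 -8.20597431e-04] [ 0.43450265 -0.0950218   0.19140506] 1.0008058992344646
```

View pics/top0.png

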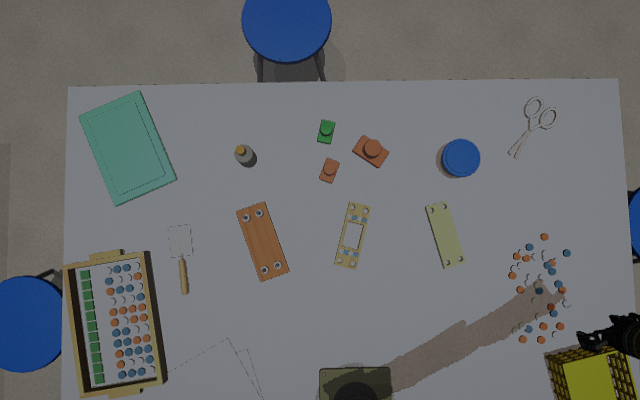

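View pics/scene0.png

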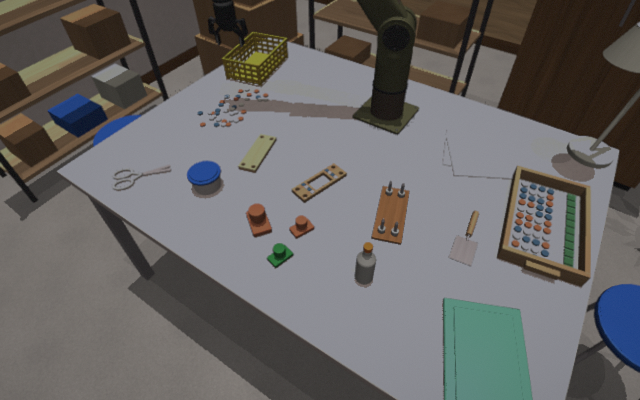

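Top view: jig at (262,241), frame board at (352,235) and backing board at (445,235). There are three knob tiles: green (326,131), large red (371,150) and small red (330,170). The small red one fits, being neither green nor the larger of the rest. I'll confirm it in an enlarged crop.

```bash
python3 - <<'E'
import cv2
im=cv2.imread("pics/top0.png")[112:287,232:472]
im=cv2.resize(im,None,fx=3.33,fy=3.33,interpolation=cv2.INTER_CUBIC)
im=cv2.convertScaleAbs(im,alpha=1.3,beta=10)
cv2.imwrite("pics/crop1.png",im)
E
```

```text
(no output)
```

View pics/crop1.png

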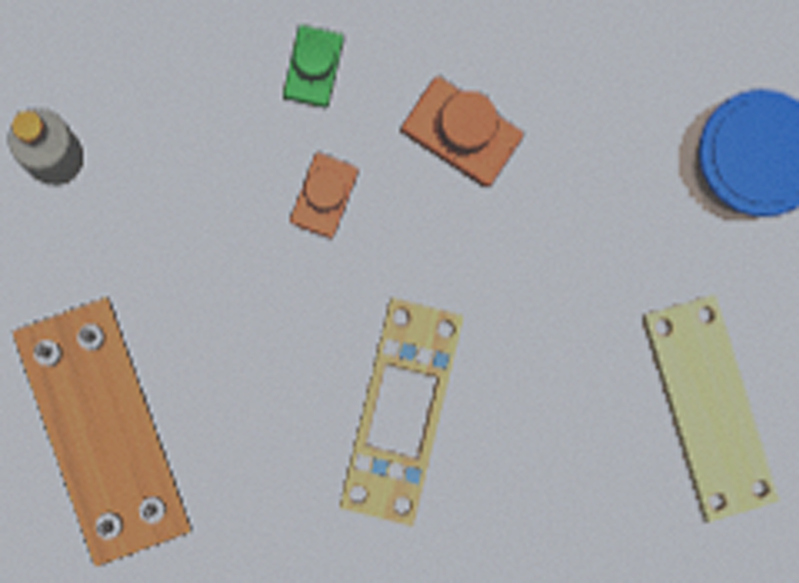

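The crop shows the small red tile at crop (324,195). Its face spans about 47 x 75 crop px, or roughly 42 x 68 mm, so it is the right one. Next I fit poses to the points I read off.

```bash
cat >h.py <<'E'
import numpy as np,cv2
from scipy.optimize import least_squares
from plant import monitor,camera,camera_params
def proj(P,cam="top"):
    p=camera_params(cam);T=p["world_to_cam"]
    return cv2.projectPoints(np.asarray(P,float),cv2.Rodrigues(T[:3,:3])[0],T[:3,3],p["K"],p["dist_coeffs"])[0][:,0]
def world(pts,x,y,a,z0=0):
    P=np.array(pts,float);c,s=np.cos(a),np.sin(a)
    return np.c_[x+c*P[:,0]-s*P[:,1],y+s*P[:,0]+c*P[:,1],P[:,2]+z0]
def fit(pts,px,g,cam="top",z0=0):
    f=lambda v:(proj(world(pts,*v,z0),cam)-px).ravel()
    r=least_squares(f,g,loss="soft_l1");return r.x,np.abs(r.fun).reshape(-1,2).round(1)
def uncrop(q,off=(232,112),s=3.33): return (np.array(q)+.5)/s-.5+np.array(off)
def rect(a,b,z): return [[a,b,z],[a,-b,z],[-a,-b,z],[-a,b,z]]
E
python3 - <<'E'
from h import *
# image up = +x world, image left = +y ; order: +x+y, +x-y, -x-y, -x+y
D={"jig":(rect(.11,.045,.01)+rect(.08,.02,.025),[(13,330),(108,297),(191,532),(97,566),(47,352),(90,337),(152,510),(108,526)]),
"frame":(rect(.095,.033,.015)+rect(.08,.02,.015)+rect(.037,.024,.015),[(390,297),(463,316),(413,525),(340,507),(400,317),(446,329),(403,505),(358,494),(386,365),(439,377),(421,457),(366,443)]),
"back":(rect(.095,.033,.015)+rect(.08,.02,.015),[(648,315),(714,297),(777,499),(708,520),(665,327),(707,315),(761,489),(717,501)]),
"tile":(rect(.034,.021,.015)+[[0,0,.05]],[(317,152),(358,170),(333,238),(290,220),(325,188)])}
for k,(p,q) in D.items():
    v,r=fit(p,uncrop(q),[.55,0,0]);print(k,v.round(4),np.hypot(*v[:2]).round(3),r.tolist())
E
```

```text
jig [0.4745 0.2608 0.328 ] 0.541 [[0.3, 0.2], [0.1, 0.3], [0.3, 0.1], [0.6, 0.4], [0.1, 0.0], [0.2, 0.2], [0.0, 0.0], [0.1, 0.0]]
frame [ 0.4863 -0.0034 -0.2628] 0.486 [[0.3, 0.0], [0.2, 0.3], [0.1, 0.2], [0.0, 0.1], [0.4, 0.0], [0.2, 0.4], [0.0, 0.0], [0.2, 0.1], [0.1, 0.5], [0.2, 0.2], [0.6, 0.4], [0.1, 0.7]]
back [ 0.4829 -0.2776  0.2559] 0.557 [[0.8, 0.2], [0.6, 0.8], [0.6, 0.6], [0.0, 0.6], [0.2, 0.1], [0.0, 0.2], [0.3, 0.1], [0.0, 0.1]]
tile [ 0.679   0.0605 -0.3966] 0.682 [[0.1, 0.3], [0.7, 0.5], [0.1, 0.2], [0.5, 0.4], [0.1, 0.2]]
```

```bash
cat >>h.py <<'E'
from scipy.spatial.transform import Rotation as R
def go(x,y,z,yaw):
    """fractions to bring tool (pointing down, tool x at yaw) to x,y,z from the present pose"""
    s=monitor.observe();R0=R.from_quat(s["orientation"])
    c,d=np.cos(yaw),np.sin(yaw);Rt=R.from_matrix([[c,d,0],[d,-c,0],[0,0,-1]])
    w=(R0.inv()*Rt).as_rotvec()/1.5;t=R0.inv().apply(np.array([x,y,z])-s["tcp_pos"])/.15
    print("t",round(s["t"],2),"tcp",np.round(s["tcp_pos"],4),"F",np.round(s["ft_force"],1),"grip",round(float(s["grip_force"]),1),"op",round(float(s["opening"]),3),"turn",w.round(4),"shift",t.round(4),"err mm",(t*150).round(1))
E
python3 -c "
from h import *
go(.4829,-.2776,.10,.256)"
```

```text
t 0.1 tcp [ 0.2447 -0.5745  0.2306] F [ 0.4 -0.1  0.2] grip 0.0 op 1.001 turn [-0.0011  0.0002  0.0979] shift [ 2.2366 -1.1967  0.8722] err mm [ 335.5 -179.5  130.8]
```

>>> servo_tool --pt "0 0 0.05 0.8 -0.4 0 1" --pt "0 0 0.098 0.8 -0.4 0 1" --pt "0 0 0.098 0.8 -0.4 0 1" --pt "0 0 0.098 0.8 -0.4 0 1"

```text
t: 0.43
tcp_pos: [0.3385, -0.4653, 0.2311]
orientation: [0.991, 0.133, 0.002, -0.003]
ft_force: [1.3, 0.2, 0.6]
opening: 1.006
grip_force: 0.0
```

>>> servo_tool --pt "0 0 0 0.8 -0.3 0 1" --pt "0 0 0 0.8 -0.3 0 1" --pt "0 0 0 0.8 -0.3 0 1" --pt "0 0 0 0.8 -0.3 0 1"

```text
t: 0.77
tcp_pos: [0.4459, -0.3906, 0.2313]
orientation: [0.991, 0.134, 0.004, -0.002]
ft_force: [1.6, 1.9, 0.7]
opening: 0.999
grip_force: 0.0
```

```bash
python3 -c "
from h import *
go(.4829,-.2776,.06,.256)"
```

```text
t 0.77 tcp [ 0.4459 -0.3906  0.2313] F [1.6 1.9 0.7] grip 0.0 op 0.999 turn [-0.0022 -0.0055  0.0091] shift [ 0.4291 -0.6564  1.1476] err mm [ 64.4 -98.5 172.1]
```

>>> servo_tool --pt "0 0 0 0.43 -0.65 0.9 1" --pt "0 0 0 0.43 -0.65 0.9 1" --pt "0 0 0 0.43 -0.65 0.9 1" --pt "0 0 0 0.43 -0.65 0.9 1" --pt "0 0 0 0.43 -0.65 0.9 1" --pt "0 0 0 0.43 -0.65 0.9 1" --pt "0 0 0 0.43 -0.65 0.9 1" --pt "0 0 0 0.43 -0.65 0.9 1"

```text
t: 1.43
tcp_pos: [0.4744, -0.2909, 0.0975]
orientation: [0.992, 0.126, 0.001, 0.001]
ft_force: [0.2, -0.5, 0.4]
opening: 1.0
grip_force: 0.0
```

```bash
python3 -c "
from h import *
go(.4829,-.2776,-.002,.256)"
```

```text
t 1.43 tcp [ 0.4744 -0.2909  0.0975] F [ 0.2 -0.5  0.4] grip 0.0 op 1.0 turn [ 0.002  -0.0005 -0.0017] shift [ 0.0768 -0.0734  0.6631] err mm [ 11.5 -11.   99.5]
```

>>> servo_tool --pt "0.002 0 -0.002 0.077 -0.073 0.2 1" --pt "0.002 0 -0.002 0.077 -0.073 0.35 1" --pt "0.002 0 -0.002 0.077 -0.073 0.48 1" --pt "0.002 0 -0.002 0.077 -0.073 0.48 1"

```text
t: 1.77
tcp_pos: [0.4812, -0.2762, 0.0228]
orientation: [0.992, 0.128, -0.001, -0.002]
ft_force: [0.5, 0.3, -0.0]
opening: 1.004
grip_force: 0.0
```

```bash
python3 -c "
from h import *
go(.4829,-.2776,-.002,.256)
im=camera('top')[175:275,400:500,::-1];cv2.imwrite('pics/a.png',cv2.resize(im,None,fx=5,fy=5,interpolation=2))"
```

```text
t 1.77 tcp [ 0.4812 -0.2762  0.0228] F [ 0.5  0.3 -0. ] grip 0.0 op 1.004 turn [-0.0024  0.0017  0.0004] shift [0.0089 0.0127 0.1652] err mm [ 1.3  1.9 24.8]
```

View pics/a.png

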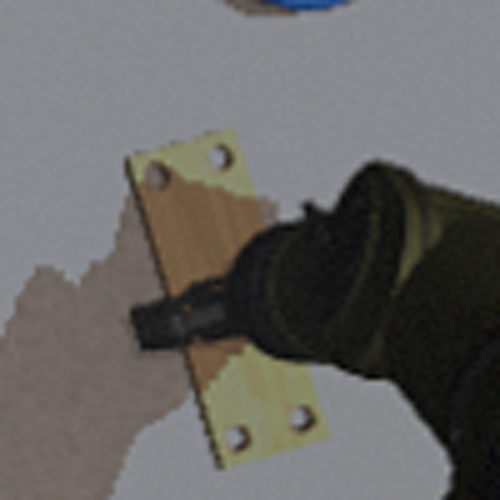

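The picture shows one finger outside the board's left edge at crop (150,325), the hand over the board's middle and the board undisturbed. Descend and grip.

>>> servo_tool --pt "0 0 0 0.009 0.012 0.08 1" --pt "0 0 0 0.009 0.012 0.13 1" --pt "0 0 0 0.009 0.012 0.15 1" --pt "0 0 0 0.009 0.012 0.15 1" --pt "0 0 0 0.009 0.012 0.15 0.6" --pt "0 0 0 0.009 0.012 0.15 0.5" --pt "0 0 0 0.009 0.012 0.15 0.5" --pt "0 0 0 0.009 0.012 0.15 0.5"

```text
t: 2.48
tcp_pos: [0.4848, -0.2762, 0.0028]
orientation: [0.992, 0.129, 0.0, -0.001]
ft_force: [-1.7, 0.4, 5.9]
opening: 0.748
grip_force: 65.7
```

>>> servo_tool --pt "0 0 0 0 0 0 0.5" --pt "0 0 0 0 0 0 0.5" --pt "0 0 0 0 0 -0.05 0.5" --pt "0 0 0 0 0 -0.1 0.5" --pt "0 0 0 0 0 -0.1 0.5"

```text
t: 2.9
tcp_pos: [0.4854, -0.2766, 0.0185]
orientation: [0.992, 0.129, 0.001, -0.001]
ft_force: [0.1, 0.6, -0.7]
opening: 0.748
grip_force: 66.6
```

```bash
python3 -c "
from h import *
go(.4745,.2608,.10,.328)"
```

```text
t 2.9 tcp [ 0.4854 -0.2766  0.0185] F [ 0.1  0.6 -0.7] grip 66.6 op 0.748 turn [-0.0008 -0.0013 -0.0462] shift [ 0.8472 -3.4825 -0.5376] err mm [ 127.1 -522.4  -80.6]
```

>>> servo_tool --pt "0 0 0 0 0 -0.3 0.5" --pt "0 0 0 0.05 -0.2 -0.6 0.5" --pt "0 0 0 0.1 -0.4 -0.7 0.5" --pt "0 0 0 0.15 -0.6 -0.7 0.5" --pt "0 0 0 0.2 -0.8 -0.7 0.5"

```text
t: 3.32
tcp_pos: [0.4842, -0.151, 0.1245]
orientation: [0.992, 0.129, 0.002, -0.001]
ft_force: [0.6, 0.7, -1.4]
opening: 0.745
grip_force: 67.4
```

>>> servo_tool --pt "0 0 -0.01 0.05 -0.25 0 0.5" --pt "0 0 -0.02 0.1 -0.5 0 0.5" --pt "0 0 -0.03 0.15 -0.75 0 0.5" --pt "0 0 -0.046 0.2 -0.95 0 0.5"

```text
t: 3.65
tcp_pos: [0.4747, -0.0041, 0.1229]
orientation: [0.986, 0.165, -0.0, -0.002]
ft_force: [1.3, 0.9, -1.7]
opening: 0.743
grip_force: 67.4
```

>>> servo_tool --pt "0 0 0 0.05 -0.25 0 0.5" --pt "0 0 0 0.1 -0.5 0 0.5" --pt "0 0 0 0.15 -0.75 0 0.5" --pt "0 0 0 0.2 -0.95 0 0.5"

```text
t: 3.98
tcp_pos: [0.4569, 0.1407, 0.1232]
orientation: [0.986, 0.164, -0.0, -0.002]
ft_force: [0.6, -0.1, -1.1]
opening: 0.751
grip_force: 67.4
```

```bash
python3 -c "
from h import *
go(.4745,.2608,.10,.328)"
```

```text
t 3.98 tcp [0.4569 0.1407 0.1232] F [ 0.6 -0.1 -1.1] grip 67.4 op 0.751 turn [-0.0029 -0.0003  0.0016] shift [ 0.3707 -0.7189  0.1581] err mm [  55.6 -107.8   23.7]
```

>>> servo_tool --pt "-0.003 0 0.002 0.1 -0.2 0 0.5" --pt "-0.003 0 0.002 0.2 -0.4 0 0.5" --pt "-0.003 0 0.002 0.3 -0.6 0 0.5" --pt "-0.003 0 0.002 0.385 -0.72 0.05 0.5" --pt "-0.003 0 0.002 0.385 -0.72 0.1 0.5" --pt "-0.003 0 0.002 0.385 -0.72 0.1 0.5" --pt "-0.003 0 0.002 0.385 -0.72 0.1 0.5"

```text
t: 4.57
tcp_pos: [0.4771, 0.2568, 0.108]
orientation: [0.987, 0.161, -0.001, 0.002]
ft_force: [-0.3, 0.5, -1.1]
opening: 0.742
grip_force: 67.4
```

```bash
python3 -c "
from h import *
go(.4766,.2615,.10,.328)
im=camera('top')[190:290,200:320,::-1];cv2.imwrite('pics/b1.png',cv2.resize(im,None,fx=3.33,fy=3.33,interpolation=2))
im=camera('scene')[150:280,330:450,::-1];cv2.imwrite('pics/b2.png',cv2.resize(im,None,fx=3.33,fy=3.33,interpolation=2))
a=cv2.imread('pics/b1.png');b=cv2.imread('pics/b2.png');h=max(a.shape[0],b.shape[0])
p=lambda m:cv2.copyMakeBorder(m,0,h-m.shape[0],0,0,0)
cv2.imwrite('pics/b.png',cv2.convertScaleAbs(np.hstack([p(a),p(b)]),alpha=1.4,beta=10))"
```

```text
t 4.57 tcp [0.4771 0.2568 0.108 ] F [-0.3  0.5 -1.1] grip 67.4 op 0.742 turn [ 0.0019  0.0013 -0.0025] shift [ 0.0068 -0.0308  0.0534] err mm [ 1.  -4.6  8. ]
```

View pics/b.png

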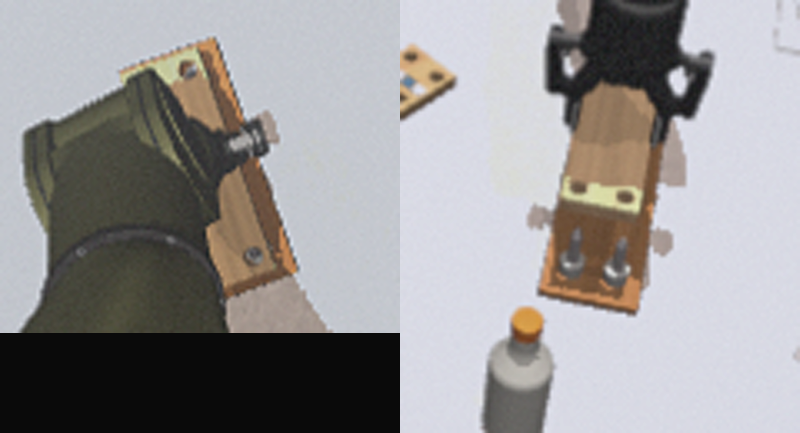

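The board is held level and aligned above the posts. In the top crop its right-hand holes are at (190,71) and (254,255). I'll check them against the jig.

```bash
python3 -c "
from h import *
q=uncrop([(190,71),(254,255)],(200,190))
v,r=fit([[.08,-.02,.015],[-.08,-.02,.015]],q,[.47,.26,.33],z0=.105)
print(v,r.tolist())
d=np.array([.4745,.2608])-v[:2];c,s=np.cos(.328),np.sin(.328)
print('board->jig tool mm',1e3*np.array([c*d[0]+s*d[1],s*d[0]-c*d[1]]))
go(.4766,.2615,.10,.328)"
```

```text
[0.47430294 0.25505835 0.32237866] [[0.2, 0.5], [0.2, 0.5]]
board->jig tool mm [ 2.0362306  -5.37207115]
t 4.67 tcp [0.4778 0.2563 0.1086] F [ 1.1 -0.  -2. ] grip 67.4 op 0.745 turn [ 0.0018  0.0004 -0.0036] shift [ 0.0037 -0.0354  0.057 ] err mm [ 0.6 -5.3  8.6]
```

>>> servo_tool --pt "0.002 0 -0.003 0.009 -0.036 0 0.5" --pt "0.002 0 -0.003 0.009 -0.036 0.08 0.5" --pt "0.002 0 -0.003 0.009 -0.036 0.15 0.5" --pt "0.002 0 -0.003 0.009 -0.036 0.15 0.5" --pt "0.002 0 -0.003 0.009 -0.036 0.15 0.5"

```text
t: 5.08
tcp_pos: [0.4769, 0.263, 0.0854]
orientation: [0.987, 0.164, -0.001, -0.0]
ft_force: [0.0, 0.1, -0.8]
opening: 0.742
grip_force: 67.4
```

```bash
python3 -c "
from h import *
go(.4772,.2617,.028,.328)
im=camera('top');cv2.imwrite('pics/c1.png',cv2.resize(im[190:290,200:320,::-1],None,fx=3.33,fy=3.33,interpolation=2))
im=camera('scene')[150:280,330:450,::-1];cv2.imwrite('pics/c2.png',cv2.resize(im,None,fx=3.33,fy=3.33,interpolation=2))
a=cv2.imread('pics/c1.png');b=cv2.imread('pics/c2.png');h=max(a.shape[0],b.shape[0])
p=lambda m:cv2.copyMakeBorder(m,0,h-m.shape[0],0,0,0)
cv2.imwrite('pics/c.png',cv2.convertScaleAbs(np.hstack([p(a),p(b)]),alpha=1.4,beta=10))"
```

```text
t 5.08 tcp [0.4769 0.263  0.0854] F [ 0.   0.1 -0.8] grip 67.4 op 0.742 turn [-0.0007  0.001   0.0005] shift [-0.0004  0.0095  0.3823] err mm [-0.1  1.4 57.3]
```

View pics/c.png

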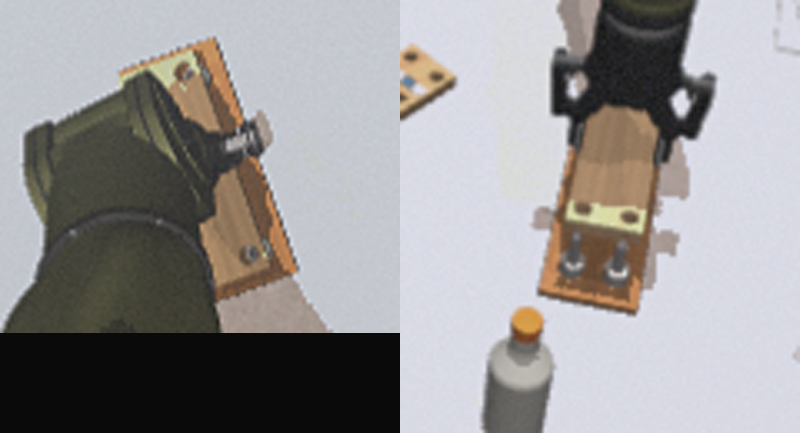

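```bash
python3 -c "
from h import *
q=uncrop([(184,72),(249,254)],(200,190))
v,r=fit([[.08,-.02,.015],[-.08,-.02,.015]],q,[.47,.26,.33],z0=.0825)
d=np.array([.4745,.2608])-v[:2];c,s=np.cos(.328),np.sin(.328)
print(v,'board->jig tool mm',1e3*np.array([c*d[0]+s*d[1],s*d[0]-c*d[1]]))
go(.4772,.2617,.028,.328)"
```

```text
[0.47440747 0.26209283 0.33119623] board->jig tool mm [-0.32888506  1.25372076]
t 5.18 tcp [0.4776 0.2635 0.086 ] F [-0.2 -0.5 -1. ] grip 67.4 op 0.746 turn [-0.0009 -0.0003  0.0005] shift [-0.0065  0.0109  0.3869] err mm [-1.   1.6 58. ]
```

Only about 1.3 mm off in tool y. Correct it and lower.

>>> servo_tool --pt "0 0 0 -0.003 0.009 0.03 0.5" --pt "0 0 0 -0.003 0.009 0.08 0.5" --pt "0 0 0 -0.003 0.009 0.12 0.5" --pt "0 0 0 -0.003 0.009 0.16 0.5" --pt "0 0 0 -0.003 0.009 0.2 0.5" --pt "0 0 0 -0.003 0.009 0.24 0.5" --pt "0 0 0 -0.003 0.009 0.28 0.5"

```text
t: 5.77
tcp_pos: [0.4773, 0.2623, 0.043]
orientation: [0.986, 0.164, -0.0, -0.001]
ft_force: [-0.2, -0.5, -0.9]
opening: 0.747
grip_force: 67.4
```

>>> servo_tool --pt "0 0 0 0 0 0.02 0.5" --pt "0 0 0 0 0 0.04 0.5" --pt "0 0 0 0 0 0.06 0.5" --pt "0 0 0 0 0 0.075 0.5" --pt "0 0 0 0 0 0.09 0.5" --pt "0 0 0 0 0 0.1 0.5" --pt "0 0 0 0 0 0.1 0.5"

```text
t: 6.35
tcp_pos: [0.4773, 0.2624, 0.0286]
orientation: [0.986, 0.164, -0.0, -0.001]
ft_force: [0.4, 0.1, -1.2]
opening: 0.747
grip_force: 67.4
```

>>> servo_tool --pt "0 0 0 0 0 0.01 0.5" --pt "0 0 0 0 0 0.02 0.5" --pt "0 0 0 0 0 0.025 0.5" --pt "0 0 0 0 0 0.025 0.5"

```text
t: 6.68
tcp_pos: [0.4776, 0.2625, 0.0278]
orientation: [0.986, 0.164, 0.001, -0.001]
ft_force: [-4.3, -1.2, 23.3]
opening: 0.746
grip_force: 70.1
```

Contact at 23 N, TCP 0.0278 as expected, so the board is on the collars. Ease off slightly, open and rise.

>>> servo_tool --pt "0 0 0 0 0 -0.02 0.5" --pt "0 0 0 0 0 -0.02 1" --pt "0 0 0 0 0 -0.02 1" --pt "0 0 0 0 0 -0.02 1" --pt "0 0 0 0 0 -0.02 1" --pt "0 0 0 0 0 -0.15 1" --pt "0 0 0 0 0 -0.4 1" --pt "0 0 0 0 0 -0.6 1"

```text
t: 7.35
tcp_pos: [0.477, 0.2618, 0.1156]
orientation: [0.986, 0.164, -0.001, -0.0]
ft_force: [0.3, 0.6, -0.5]
opening: 0.998
grip_force: 0.0
```

>>> servo_tool --pt "0 0 0.08 -0.2 0.2 -0.2 1" --pt "0 0 0.16 -0.2 0.4 -0.2 1" --pt "0 0 0.24 -0.2 0.6 -0.2 1" --pt "0 0 0.3 -0.2 0.8 -0.2 1" --pt "0 0 0.35 -0.2 0.9 -0.2 1" --pt "0 0 0.39 -0.2 0.9 -0.2 1"

```text
t: 7.85
tcp_pos: [0.494, 0.1201, 0.145]
orientation: [0.991, -0.133, 0.001, 0.001]
ft_force: [0.6, 0.5, -0.2]
opening: 1.001
grip_force: 0.0
```

```bash
python3 -c "
from h import *
go(.4863,-.0034,.06,-.263)
im=camera('top');cv2.imwrite('pics/d.png',cv2.convertScaleAbs(cv2.resize(im[112:287,232:472,::-1],None,fx=3.33,fy=3.33,interpolation=2),alpha=1.3,beta=10))"
```

```text
t 7.85 tcp [0.494  0.1201 0.145 ] F [ 0.6  0.5 -0.2] grip 0.0 op 1.001 turn [ 0.0006 -0.0008 -0.0026] shift [0.1666 0.8072 0.5673] err mm [ 25.  121.1  85.1]
```

View pics/d.png

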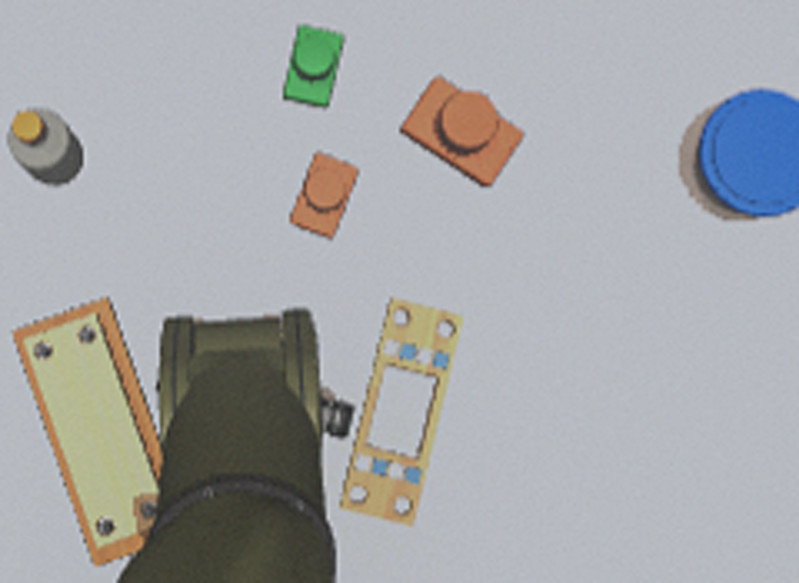

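The backing board sits over all four posts, with pins showing at (43,350), (87,334), (105,525) and (148,511). The frame has not moved. Next is the frame grasp.

>>> servo_tool --pt "0 0 -0.002 0.05 0.27 0 1" --pt "0 0 -0.002 0.1 0.54 0.1 1" --pt "0 0 -0.002 0.165 0.8 0.3 1" --pt "0 0 -0.002 0.165 0.805 0.5 1" --pt "0 0 -0.002 0.165 0.805 0.6 1" --pt "0 0 -0.002 0.165 0.805 0.6 1" --pt "0 0 -0.002 0.165 0.805 0.6 1"

```text
t: 8.48
tcp_pos: [0.4856, 0.003, 0.054]
orientation: [0.992, -0.125, -0.001, -0.001]
ft_force: [0.7, -0.1, 0.7]
opening: 0.999
grip_force: 0.0
```

```bash
python3 -c "
from h import *
go(.4863,-.0034,.001,-.263)"
```

```text
t 8.48 tcp [0.4856 0.003  0.054 ] F [ 0.7 -0.1  0.7] grip 0.0 op 0.999 turn [-0.0012  0.002   0.0082] shift [0.0165 0.041  0.3531] err mm [ 2.5  6.1 53. ]
```

>>> servo_tool --pt "0 0 0.008 0.016 0.041 0.03 1" --pt "0 0 0.008 0.016 0.041 0.15 1" --pt "0 0 0.008 0.016 0.041 0.25 1" --pt "0 0 0.008 0.016 0.041 0.32 1" --pt "0 0 0.008 0.016 0.041 0.345 1" --pt "0 0 0.008 0.016 0.041 0.345 1" --pt "0 0 0.008 0.016 0.041 0.345 1"

```text
t: 9.07
tcp_pos: [0.4872, -0.0045, 0.0035]
orientation: [0.991, -0.132, 0.0, -0.001]
ft_force: [0.3, -0.3, 0.9]
opening: 0.999
grip_force: 0.0
```

>>> servo_tool --pt "0 0 0 0 0 0 0.5" --pt "0 0 0 0 0 0 0.5" --pt "0 0 0 0 0 0 0.5" --pt "0 0 0 0 0 0 0.5" --pt "0 0 0 0 0 0 0.5" --pt "0 0 0 0 0 0 0.5"

```text
t: 9.57
tcp_pos: [0.4873, -0.0047, 0.0043]
orientation: [0.991, -0.132, 0.001, -0.001]
ft_force: [-0.2, 0.5, 8.7]
opening: 0.745
grip_force: 63.5
```

>>> servo_tool --pt "0 0 0 0 0 -0.2 0.5" --pt "0 0 0 0 0 -0.4 0.5" --pt "0 0 0 0 0 -0.6 0.5" --pt "0 0 0 0 0 -0.8 0.5" --pt "0 0 0 0 0 -0.9 0.5"

```text
t: 9.98
tcp_pos: [0.4879, -0.0049, 0.1413]
orientation: [0.991, -0.132, 0.002, -0.001]
ft_force: [0.8, -0.0, -1.6]
opening: 0.742
grip_force: 67.6
```

```bash
python3 -c "
from h import *
go(.4745,.2608,.125,.328)"
```

```text
t 9.98 tcp [ 0.4879 -0.0049  0.1413] F [ 0.8 -0.  -1.6] grip 67.6 op 0.742 turn [-0.001  -0.0028 -0.3953] shift [-0.5504 -1.6861  0.1115] err mm [ -82.6 -252.9   16.7]
```

>>> servo_tool --pt "0 0 -0.08 -0.07 -0.22 0 0.5" --pt "0 0 -0.16 -0.14 -0.45 0 0.5" --pt "0 0 -0.24 -0.22 -0.67 0 0.5" --pt "0 0 -0.32 -0.28 -0.85 0 0.5" --pt "0 0 -0.395 -0.28 -0.85 0 0.5" --pt "0 0 -0.395 -0.28 -0.85 0 0.5" --pt "0 0 -0.395 -0.28 -0.85 0 0.5"

```text
t: 10.57
tcp_pos: [0.4794, 0.1285, 0.1384]
orientation: [0.987, 0.162, -0.0, -0.0]
ft_force: [-0.1, -0.4, -0.7]
opening: 0.74
grip_force: 67.5
```

```bash
python3 -c "
from h import *
go(.4757,.2612,.12,.328)"
```

```text
t 10.57 tcp [0.4794 0.1285 0.1384] F [-0.1 -0.4 -0.7] grip 67.5 op 0.74 turn [-0.0006  0.0001 -0.0024] shift [ 0.2584 -0.8463  0.1234] err mm [  38.8 -126.9   18.5]
```

>>> servo_tool --pt "0 0 -0.002 0.06 -0.2 0 0.5" --pt "0 0 -0.002 0.12 -0.4 0 0.5" --pt "0 0 -0.002 0.18 -0.6 0 0.5" --pt "0 0 -0.002 0.258 -0.8 0.05 0.5" --pt "0 0 -0.002 0.258 -0.846 0.15 0.5" --pt "0 0 -0.002 0.258 -0.846 0.25 0.5" --pt "0 0 -0.002 0.258 -0.846 0.25 0.5" --pt "0 0 -0.002 0.258 -0.846 0.25 0.5"

```text
t: 11.23
tcp_pos: [0.4754, 0.2596, 0.1005]
orientation: [0.987, 0.162, -0.001, 0.0]
ft_force: [0.9, 0.1, -0.1]
opening: 0.743
grip_force: 67.5
```

```bash
python3 -c "
from h import *
im=camera('top');cv2.imwrite('pics/e1.png',cv2.resize(im[190:290,200:320,::-1],None,fx=3.33,fy=3.33,interpolation=2))
im=camera('scene')[150:280,330:450,::-1];cv2.imwrite('pics/e2.png',cv2.resize(im,None,fx=3.33,fy=3.33,interpolation=2))
a=cv2.imread('pics/e1.png');b=cv2.imread('pics/e2.png');h=max(a.shape[0],b.shape[0])
p=lambda m:cv2.copyMakeBorder(m,0,h-m.shape[0],0,0,0)
cv2.imwrite('pics/e.png',cv2.convertScaleAbs(np.hstack([p(a),p(b)]),alpha=1.4,beta=10))
go(.4757,.2612,.09,.328)"
```

```text
t 11.33 tcp [0.4764 0.2602 0.1015] F [ 0.3 -0.2 -0.9] grip 67.5 op 0.746 turn [-0.0003 -0.0006 -0.0007] shift [-0.0022 -0.0081  0.0768] err mm [-0.3 -1.2 11.5]
```

View pics/e.png

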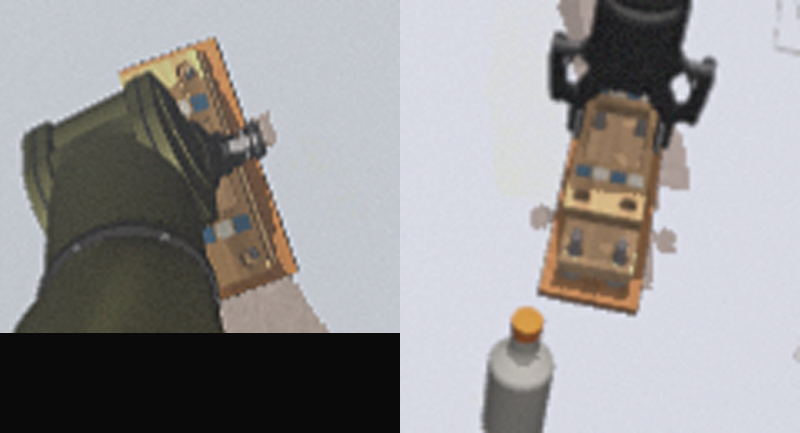

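The frame is held level, with holes at about (187,73) and (251,257) in the top crop.

```bash
python3 -c "
from h import *
q=uncrop([(187,73),(251,257)],(200,190))
v,r=fit([[.08,-.02,.015],[-.08,-.02,.015]],q,[.47,.26,.33],z0=.0965)
d=np.array([.4745,.2608])-v[:2];c,s=np.cos(.328),np.sin(.328)
print(v,r.tolist(),'board->jig tool mm',1e3*np.array([c*d[0]+s*d[1],s*d[0]-c*d[1]]))"
```

```text
[0.47278909 0.25848138 0.32281749] [[0.1, 0.3], [0.1, 0.3]] board->jig tool mm [ 2.36664416 -1.64384284]
```

>>> servo_tool --pt "0 0 0 0.01 -0.009 0.03 0.5" --pt "0 0 0 0.01 -0.009 0.08 0.5" --pt "0 0 0 0.01 -0.009 0.12 0.5" --pt "0 0 0 0.01 -0.009 0.15 0.5" --pt "0 0 0 0.01 -0.009 0.18 0.5" --pt "0 0 0 0.01 -0.009 0.21 0.5" --pt "0 0 0 0.01 -0.009 0.23 0.5"

```text
t: 11.92
tcp_pos: [0.4762, 0.2635, 0.0656]
orientation: [0.986, 0.165, -0.0, -0.001]
ft_force: [-0.3, -1.0, -1.6]
opening: 0.738
grip_force: 67.5
```

>>> servo_tool --pt "0 0 0 0 0 0.02 0.5" --pt "0 0 0 0 0 0.04 0.5" --pt "0 0 0 0 0 0.06 0.5" --pt "0 0 0 0 0 0.08 0.5" --pt "0 0 0 0 0 0.1 0.5" --pt "0 0 0 0 0 0.115 0.5" --pt "0 0 0 0 0 0.125 0.5"

```text
t: 12.5
tcp_pos: [0.4763, 0.2636, 0.0472]
orientation: [0.986, 0.165, -0.0, -0.001]
ft_force: [0.2, -0.3, -0.8]
opening: 0.745
grip_force: 67.5
```

>>> servo_tool --pt "0 0 0 0 0 0.01 0.5" --pt "0 0 0 0 0 0.02 0.5" --pt "0 0 0 0 0 0.028 0.5" --pt "0 0 0 0 0 0.028 0.5"

```text
t: 12.83
tcp_pos: [0.4765, 0.2637, 0.0444]
orientation: [0.986, 0.165, 0.0, -0.001]
ft_force: [-1.2, -1.2, 8.5]
opening: 0.744
grip_force: 68.6
```

>>> servo_tool --pt "0 0 0 0 0 0.004 0.5" --pt "0 0 0 0 0 0 1" --pt "0 0 0 0 0 0 1" --pt "0 0 0 0 0 0 1" --pt "0 0 0 0 0 0 1" --pt "0 0 0 0 0 -0.15 1" --pt "0 0 0 0 0 -0.4 1" --pt "0 0 0 0 0 -0.6 1"

```text
t: 13.5
tcp_pos: [0.4762, 0.2632, 0.1342]
orientation: [0.986, 0.165, -0.001, -0.0]
ft_force: [0.9, 0.7, -0.2]
opening: 1.001
grip_force: 0.0
```

```bash
python3 -c "
from h import *
go(.679,.0605,.14,-.397)"
```

```text
t 13.5 tcp [0.4762 0.2632 0.1342] F [ 0.9  0.7 -0.2] grip 0.0 op 1.001 turn [-4.000e-04  9.000e-04  4.851e-01] shift [ 0.8401  1.7173 -0.0412] err mm [126.  257.6  -6.2]
```

>>> servo_tool --pt "0 0 0.08 0.1 0.2 -0.1 1" --pt "0 0 0.16 0.2 0.4 -0.1 1" --pt "0 0 0.24 0.3 0.6 -0.1 1" --pt "0 0 0.32 0.4 0.8 -0.1 1" --pt "0 0 0.4 0.5 0.95 -0.1 1" --pt "0 0 0.485 0.6 0.95 -0.1 1" --pt "0 0 0.485 0.7 0.95 -0.1 1"

```text
t: 14.08
tcp_pos: [0.6232, 0.1603, 0.148]
orientation: [0.979, -0.202, -0.0, 0.0]
ft_force: [-0.4, -0.2, 0.4]
opening: 1.003
grip_force: 0.0
```

```bash
python3 -c "
from h import *
go(.679,.0605,.08,-.397)"
```

```text
t 14.08 tcp [0.6232 0.1603 0.148 ] F [-0.4 -0.2  0.4] grip 0.0 op 1.003 turn [ 0.0003  0.     -0.0059] shift [0.6043 0.4639 0.4534] err mm [90.6 69.6 68. ]
```

>>> servo_tool --pt "0 0 -0.005 0.15 0.1 0 1" --pt "0 0 -0.005 0.3 0.2 0 1" --pt "0 0 -0.005 0.45 0.35 0.1 1" --pt "0 0 -0.005 0.6 0.46 0.2 1" --pt "0 0 -0.005 0.6 0.46 0.35 1" --pt "0 0 -0.005 0.6 0.46 0.4 1" --pt "0 0 -0.005 0.6 0.46 0.4 1"

```text
t: 14.67
tcp_pos: [0.6759, 0.0654, 0.0852]
orientation: [0.981, -0.193, -0.003, -0.001]
ft_force: [-0.8, 0.9, -0.6]
opening: 1.001
grip_force: 0.0
```

```bash
python3 -c "
from h import *
go(.679,.0605,.021,-.397)"
```

```text
t 14.67 tcp [0.6759 0.0654 0.0852] F [-0.8  0.9 -0.6] grip 0.0 op 1.001 turn [0.0002 0.0046 0.0053] shift [0.0346 0.022  0.4275] err mm [ 5.2  3.3 64.1]
```

>>> servo_tool --pt "0 0.004 0.005 0.034 0.022 0.05 1" --pt "0 0.004 0.005 0.034 0.022 0.2 1" --pt "0 0.004 0.005 0.034 0.022 0.3 1" --pt "0 0.004 0.005 0.034 0.022 0.4 1" --pt "0 0.004 0.005 0.034 0.022 0.42 1" --pt "0 0.004 0.005 0.034 0.022 0.42 1" --pt "0 0.004 0.005 0.034 0.022 0.42 1"

```text
t: 15.25
tcp_pos: [0.6822, 0.0599, 0.0254]
orientation: [0.98, -0.197, 0.003, -0.0]
ft_force: [0.2, 0.2, 0.5]
opening: 0.999
grip_force: 0.0
```

```bash
python3 -c "
from h import *
go(.679,.0605,.021,-.397)"
```

```text
t 15.25 tcp [0.6822 0.0599 0.0254] F [0.2 0.2 0.5] grip 0.0 op 0.999 turn [-0.001  -0.0039  0.0005] shift [-0.0215  0.0043  0.029 ] err mm [-3.2  0.6  4.4]
```

>>> servo_tool --pt "0 -0.003 0 -0.015 0.004 0.02 1" --pt "0 -0.003 0 -0.015 0.004 0.02 1" --pt "0 -0.003 0 -0.015 0.004 0.02 0.3" --pt "0 -0.003 0 -0.015 0.004 0.02 0.2" --pt "0 -0.003 0 -0.015 0.004 0.02 0.2" --pt "0 -0.003 0 -0.015 0.004 0.02 0.2" --pt "0 -0.003 0 -0.015 0.004 0.02 0.2" --pt "0 -0.003 0 -0.015 0.004 0.02 0.2"

```text
t: 15.92
tcp_pos: [0.68, 0.0599, 0.0225]
orientation: [0.98, -0.197, 0.001, -0.001]
ft_force: [-0.8, -0.4, 3.8]
opening: 0.404
grip_force: 60.0
```

>>> servo_tool --pt "0 0 0 0 0 0 0.2" --pt "0 0 0 0 0 0 0.2" --pt "0 0 0 0 0 0 0.2" --pt "0 0 0 0 0 0 0.2"

```text
t: 16.25
tcp_pos: [0.6801, 0.0599, 0.0225]
orientation: [0.98, -0.197, 0.001, -0.001]
ft_force: [0.1, 0.3, 5.9]
opening: 0.401
grip_force: 60.2
```

```bash
python3 -c "
from h import *
go(.679,.0605,.021,-.397)"
```

```text
t 16.25 tcp [0.6801 0.0599 0.0225] F [0.1 0.3 5.9] grip 60.2 op 0.401 turn [-0.0011 -0.0011  0.0002] shift [-0.008  -0.0009  0.0102] err mm [-1.2 -0.1  1.5]
```

>>> servo_tool --pt "0 0 0 0 0 -0.2 0.2" --pt "0 0 0 0 0 -0.4 0.2" --pt "0 0 0 -0.1 0 -0.6 0.2" --pt "0 0 0 -0.3 -0.1 -0.75 0.2" --pt "0 0 0 -0.5 -0.2 -0.8 0.2" --pt "0 0 0 -0.7 -0.3 -0.8 0.2" --pt "0 0 0 -0.87 -0.36 -0.8 0.2" --pt "0 0 0 -0.87 -0.36 -0.8 0.2"

```text
t: 16.92
tcp_pos: [0.5733, 0.1673, 0.1407]
orientation: [0.981, -0.193, -0.004, -0.002]
ft_force: [-0.3, 0.5, -1.3]
opening: 0.405
grip_force: 60.2
```

```bash
python3 -c "
from h import *
go(.4760,.2625,.14,.328)"
```

```text
t 16.92 tcp [0.5733 0.1673 0.1407] F [-0.3  0.5 -1.3] grip 60.2 op 0.405 turn [-0.0034  0.0054 -0.4773] shift [-0.8403 -0.3424  0.0132] err mm [-126.   -51.4    2. ]
```

>>> servo_tool --pt "-0.003 0 -0.08 -0.2 -0.06 0 0.2" --pt "-0.003 0 -0.16 -0.4 -0.12 0 0.2" --pt "-0.003 0 -0.24 -0.6 -0.2 0 0.2" --pt "-0.003 0 -0.32 -0.75 -0.3 0 0.2" --pt "-0.003 0 -0.4 -0.83 -0.34 0 0.2" --pt "-0.003 0 -0.477 -0.83 -0.34 0 0.2" --pt "-0.003 0 -0.477 -0.83 -0.34 0 0.2" --pt "-0.003 0 -0.477 -0.83 -0.34 0 0.2"

```text
t: 17.58
tcp_pos: [0.4847, 0.2545, 0.1415]
orientation: [0.988, 0.157, -0.0, 0.002]
ft_force: [-0.3, -1.3, -1.8]
opening: 0.401
grip_force: 60.3
```

```bash
python3 -c "
from h import *
go(.4757,.2625,.10,.328)
im=camera('top');cv2.imwrite('pics/f1.png',cv2.resize(im[190:290,200:320,::-1],None,fx=3.33,fy=3.33,interpolation=2))
im=camera('scene')[140:270,335:455,::-1];cv2.imwrite('pics/f2.png',cv2.resize(im,None,fx=3.33,fy=3.33,interpolation=2))
a=cv2.imread('pics/f1.png');b=cv2.imread('pics/f2.png');h=max(a.shape[0],b.shape[0])
p=lambda m:cv2.copyMakeBorder(m,0,h-m.shape[0],0,0,0)
cv2.imwrite('pics/f.png',cv2.convertScaleAbs(np.hstack([p(a),p(b)]),alpha=1.5,beta=15))"
```

```text
t 17.58 tcp [0.4847 0.2545 0.1415] F [-0.3 -1.3 -1.8] grip 60.3 op 0.401 turn [ 0.0027  0.0008 -0.0085] shift [-0.0405 -0.0707  0.2766] err mm [ -6.1 -10.6  41.5]
```

View pics/f.png

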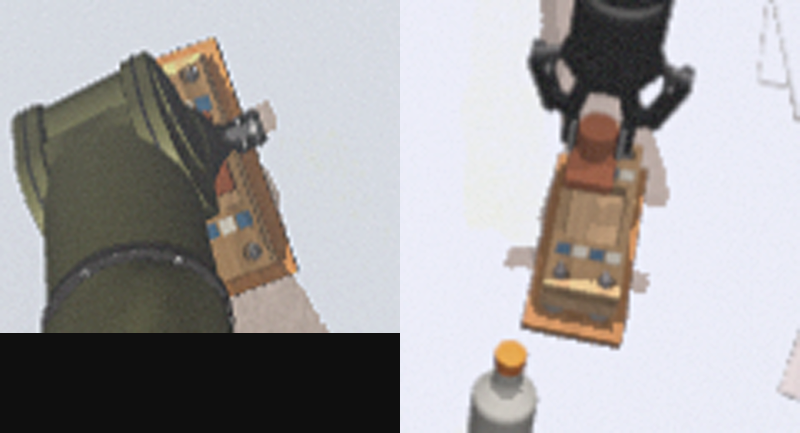

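The red tile is held level and roughly aligned, still about 12 mm off the window. Move over it and lower to just above the frame.

>>> servo_tool --pt "0.003 0 -0.008 -0.036 -0.071 0 0.2" --pt "0.003 0 -0.008 -0.036 -0.071 0.1 0.2" --pt "0.003 0 -0.008 -0.036 -0.071 0.2 0.2" --pt "0.003 0 -0.008 -0.036 -0.071 0.3 0.2" --pt "0.003 0 -0.008 -0.036 -0.071 0.35 0.2" --pt "0.003 0 -0.008 -0.036 -0.071 0.35 0.2" --pt "0.003 0 -0.008 -0.036 -0.071 0.35 0.2"

```text
t: 18.27
tcp_pos: [0.4762, 0.2635, 0.0894]
orientation: [0.986, 0.164, -0.0, -0.0]
ft_force: [0.5, -0.7, -1.9]
opening: 0.403
grip_force: 60.3
```

```bash
python3 -c "
from h import *
go(.4764,.2628,.0625,.328)"
```

```text
t 18.27 tcp [0.4762 0.2635 0.0894] F [ 0.5 -0.7 -1.9] grip 60.3 op 0.403 turn [-0.0005  0.0005  0.0016] shift [0.0002 0.005  0.179 ] err mm [ 0.   0.8 26.9]
```

>>> servo_tool --pt "0 0 0 0 0.005 0.03 0.2" --pt "0 0 0 0 0.005 0.05 0.2" --pt "0 0 0 0 0.005 0.055 0.2" --pt "0 0 0 0 0.005 0.055 0.2"

```text
t: 18.6
tcp_pos: [0.4766, 0.2627, 0.0812]
orientation: [0.986, 0.165, -0.0, -0.0]
ft_force: [-0.0, 0.7, -1.9]
opening: 0.401
grip_force: 60.3
```

```bash
python3 -c "
from h import *
go(.4764,.2628,.0625,.328)
im=np.mean([camera('scene') for _ in range(3)],0).astype(np.uint8)[165:245,345:435,::-1]
im2=np.mean([camera('top') for _ in range(3)],0).astype(np.uint8)[200:280,240:300,::-1]
f=lambda m,k:cv2.resize(m,None,fx=k,fy=k,interpolation=2)
cv2.imwrite('pics/g.png',cv2.convertScaleAbs(np.hstack([f(im,5.3),f(im2,5.3)]),alpha=1.6,beta=15))"
```

```text
t 18.6 tcp [0.4766 0.2627 0.0812] F [-0.   0.7 -1.9] grip 60.3 op 0.401 turn [-0.0006  0.0001  0.0018] shift [-0.0011 -0.0009  0.1249] err mm [-0.2 -0.1 18.7]
```

View pics/g.png

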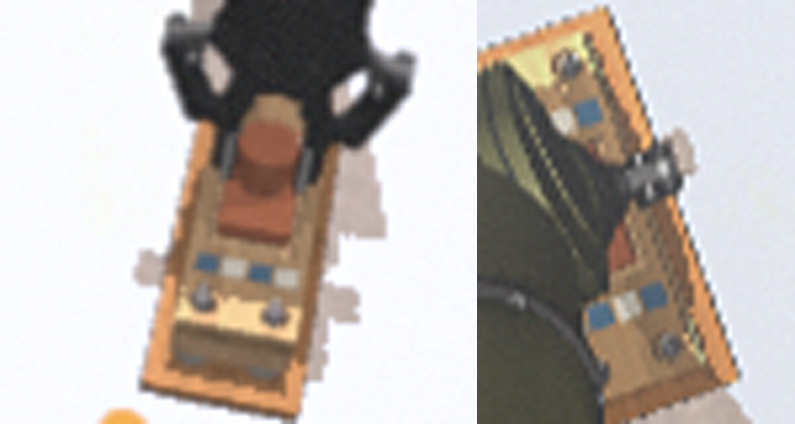

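The tile hovers over the window. In the scene crop its bottom front edge runs from about (219,233) to (290,243), and the pins are at (203,297) and (276,311). I'll compare these with the projection of a centred tile.

```bash
python3 -c "
from h import *
P=world([[.034,.021,.0587],[.034,-.021,.0587],[.034,.021,.0737],[.034,-.021,.0737],[.08,.02,.055],[.08,-.02,.055],[.08,.02,.068],[.08,-.02,.068],[.095,.033,.055],[.095,-.033,.055],[.11,.045,.01],[.11,-.045,.01]],.4745,.2608,.328)
print(((proj(P,'scene')-[345,165]+.5)*5.3-.5).round(0).tolist())
Q=world([[-.034,-.021,.0737],[-.034,-.021,.0587],[-.08,-.02,.055],[-.11,-.045,.01],[.08,-.02,.055]],.4745,.2608,.328)
print(((proj(Q)-[240,200]+.5)*5.3-.5+[477,0]).round(0).tolist())"
```

```text
[[284.0, 249.0], [210.0, 235.0], [288.0, 232.0], [213.0, 218.0], [271.0, 315.0], [199.0, 301.0], [274.0, 300.0], [202.0, 286.0], [291.0, 341.0], [171.0, 317.0], [297.0, 415.0], [138.0, 383.0]]
[[641.0, 267.0], [644.0, 266.0], [672.0, 348.0], [741.0, 380.0], [572.0, 66.0]]
```

```bash
python3 -c "
from h import *
im=np.mean([camera('scene') for _ in range(4)],0)[165:245,345:435]
a=im[:,:,0]/(im[:,:,1]+8)
for r in range(34,50): print(r+165,(a[r,36:62]*10).round().astype(int).tolist())
im=np.mean([camera('top') for _ in range(4)],0)[235:262,255:275]
a=im[:,:,0]/(im[:,:,1]+8)
print()
for r in range(3,22): print(r+235,(a[r]*10).round().astype(int).tolist())
"
```

```text
199 [13, 12, 11, 11, 11, 11, 12, 14, 15, 14, 13, 14, 14, 14, 14, 14, 14, 14, 14, 11, 9, 9, 9, 10, 12, 12]
200 [13, 12, 11, 11, 11, 11, 13, 15, 15, 14, 14, 13, 14, 14, 14, 14, 14, 14, 15, 11, 9, 9, 11, 11, 12, 13]
201 [13, 12, 11, 11, 11, 11, 14, 15, 15, 15, 15, 14, 14, 13, 13, 14, 14, 14, 15, 13, 10, 10, 11, 11, 12, 13]
202 [13, 12, 11, 11, 11, 11, 14, 15, 15, 15, 15, 15, 14, 14, 14, 14, 15, 15, 15, 14, 11, 11, 11, 11, 12, 12]
203 [12, 12, 11, 11, 11, 12, 14, 15, 15, 15, 15, 15, 15, 15, 15, 15, 15, 15, 15, 14, 11, 11, 11, 11, 12, 13]
204 [12, 11, 11, 11, 11, 13, 15, 15, 15, 15, 15, 15, 15, 15, 15, 15, 15, 15, 15, 13, 11, 11, 11, 11, 12, 13]
205 [12, 11, 11, 11, 11, 14, 15, 15, 15, 15, 15, 15, 15, 15, 15, 15, 15, 15, 15, 13, 11, 11, 11, 12, 12, 12]
206 [12, 12, 11, 11, 11, 14, 15, 15, 15, 15, 15, 15, 15, 15, 15, 15, 15, 15, 15, 12, 11, 11, 11, 12, 12, 12]
207 [12, 12, 11, 11, 11, 13, 14, 14, 15, 15, 15, 15, 15, 15, 15, 15, 15, 15, 15, 12, 11, 11, 11, 12, 13, 12]
208 [11, 12, 11, 11, 11, 13, 14, 14, 14, 14, 14, 14, 14, 14, 15, 15, 15, 15, 15, 11, 11, 11, 11, 12, 12, 12]
209 [11, 11, 11
[... 1329 characters left out ...]
14, 14, 14, 12, 11, 11, 11, 11, 10]
248 [8, 8, 8, 9, 8, 8, 8, 8, 8, 10, 15, 14, 14, 14, 13, 11, 11, 11, 11, 11]
249 [8, 8, 8, 8, 9, 8, 8, 8, 8, 9, 14, 14, 14, 15, 12, 11, 11, 11, 11, 11]
250 [8, 8, 8, 8, 8, 8, 8, 8, 8, 9, 15, 14, 12, 12, 11, 11, 11, 11, 11, 11]
251 [8, 8, 8, 8, 9, 9, 8, 8, 8, 8, 12, 11, 11, 11, 11, 11, 11, 11, 11, 11]
252 [8, 8, 8, 8, 9, 8, 8, 8, 8, 8, 11, 11, 11, 11, 11, 11, 11, 11, 11, 11]
253 [8, 8, 8, 8, 8, 8, 8, 8, 8, 8, 11, 11, 11, 11, 11, 11, 11, 9, 9, 9]
254 [8, 8, 8, 8, 8, 8, 8, 8, 8, 8, 11, 11, 11, 11, 11, 10, 8, 7, 7, 6]
255 [8, 8, 8, 8, 8, 8, 8, 8, 10, 10, 11, 11, 10, 10, 10, 10, 6, 7, 7, 7]
256 [8, 8, 8, 8, 8, 7, 9, 10, 12, 10, 11, 10, 10, 9, 10, 10, 7, 7, 7, 7]
```

Tile and frame show the same offset from the projection in both views, about +1 px in scene and -0.7 px in top. So the tile is centred in the window within about 1 mm, and I can lower it.

>>> servo_tool --pt "0 0 0 0 0 0.02 0.2" --pt "0 0 0 0 0 0.035 0.2" --pt "0 0 0 0 0 0.05 0.2" --pt "0 0 0 0 0 0.065 0.2" --pt "0 0 0 0 0 0.08 0.2" --pt "0 0 0 0 0 0.095 0.2" --pt "0 0 0 0 0 0.105 0.2"

```text
t: 19.88
tcp_pos: [0.4765, 0.2627, 0.065]
orientation: [0.986, 0.165, -0.0, -0.0]
ft_force: [-0.8, 0.1, -1.6]
opening: 0.4
grip_force: 60.3
```

In the window with no contact force. Go down to the backing board and press.

>>> servo_tool --pt "0 0 0 0 0 0.01 0.2" --pt "0 0 0 0 0 0.018 0.2" --pt "0 0 0 0 0 0.024 0.2" --pt "0 0 0 0 0 0.028 0.2" --pt "0 0 0 0 0 0.03 0.2" --pt "0 0 0 0 0 0.03 0.2"

```text
t: 20.38
tcp_pos: [0.4766, 0.2627, 0.0624]
orientation: [0.986, 0.165, 0.0, -0.001]
ft_force: [-1.8, -1.2, 12.3]
opening: 0.404
grip_force: 61.8
```

>>> servo_tool --pt "0 0 0 0 0 0.006 0.2" --pt "0 0 0 0 0 0.008 0.2" --pt "0 0 0 0 0 0.008 0.2" --pt "0 0 0 0 0 0.008 0.2" --pt "0 0 0 0 0 0.008 0.2"

```text
t: 20.8
tcp_pos: [0.4766, 0.2627, 0.0623]
orientation: [0.986, 0.165, 0.0, -0.001]
ft_force: [-5.4, -1.6, 23.4]
opening: 0.403
grip_force: 63.1
```

>>> servo_tool --pt "0 0 0 0 0 -0.007 0.2" --pt "0 0 0 0 0 -0.007 0.5" --pt "0 0 0 0 0 -0.007 1" --pt "0 0 0 0 0 -0.007 1" --pt "0 0 0 0 0 -0.007 1" --pt "0 0 0 0 0 -0.1 1" --pt "0 0 0 0 0 -0.3 1" --pt "0 0 0 0 0 -0.5 1"

```text
t: 21.47
tcp_pos: [0.4757, 0.2621, 0.1344]
orientation: [0.986, 0.165, -0.002, 0.0]
ft_force: [1.1, 0.6, 0.0]
opening: 1.005
grip_force: 0.0
```

>>> servo_tool --pt "0 0 0 0 0.2 -0.3 1" --pt "0 0 0 0 0.4 -0.4 1" --pt "0 0 0 0 0.6 -0.4 1" --pt "0 0 0 0 0.8 -0.4 1" --pt "0 0 0 0 0.95 -0.4 1" --pt "0 0 0 0 0.95 -0.4 1"

```text
t: 21.97
tcp_pos: [0.5248, 0.1209, 0.1948]
orientation: [0.987, 0.16, 0.0, 0.002]
ft_force: [-0.2, -0.2, 0.5]
opening: 0.995
grip_force: 0.0
```

```bash
python3 -c "
from h import *
im=np.mean([camera('top') for _ in range(4)],0);m=(im[:,:,0]/(im[:,:,1]+8))[195:290,230:300]
P=world([[0,0,.09]]+rect(.034,.021,.055)+rect(.08,.02,.055),.4745,.2608,.328);print(proj(P).round(1).tolist())
s=im[:,:,0]/(im[:,:,1]+8)
for r in range(225,258): print(r,(s[r,246:278]*10).round().astype(int).tolist())
"
```

```text
[[258.5, 241.0], [249.2, 232.2], [263.2, 227.1], [271.2, 249.8], [257.2, 254.9], [244.2, 216.8], [257.5, 212.0], [276.3, 265.3], [262.9, 270.2]]
225 [9, 9, 11, 6, 6, 6, 6, 7, 10, 10, 10, 9, 10, 11, 11, 11, 11, 10, 10, 10, 10, 10, 12, 13, 13, 13, 13, 9, 9, 9, 9, 9]
226 [9, 9, 11, 7, 6, 6, 8, 9, 10, 10, 10, 9, 10, 11, 11, 11, 10, 10, 10, 10, 10, 10, 11, 13, 13, 13, 12, 10, 9, 9, 9, 9]
227 [9, 9, 9, 10, 8, 10, 10, 10, 10, 10, 10, 10, 10, 11, 11, 15, 14, 10, 11, 10, 10, 10, 9, 14, 13, 13, 13, 13, 9, 9, 9, 9]
228 [10, 10, 10, 11, 10, 10, 10, 10, 10, 10, 10, 9, 12, 15, 14, 14, 15, 9, 10, 10, 10, 10, 9, 12, 13, 13, 13, 13, 9, 9, 9, 9]
229 [10, 10, 11, 11, 10, 11, 10, 10, 10, 11, 13, 14, 13, 14, 14, 14, 14, 15, 10, 10, 10, 10, 10, 11, 13, 13, 13, 13, 11, 9, 9, 9]
230 [10, 10, 10, 11, 11, 10, 10, 15, 14, 13, 14, 14, 14, 14, 14, 14, 14, 16, 11, 11, 10, 10, 10, 10, 13, 13, 13, 13, 12, 9, 9, 9]
231 [10, 10, 10, 10, 13, 13, 13, 14, 14, 14, 14, 14, 14, 14, 14, 14, 14, 15, 11, 10, 10, 10, 10, 10, 11, 13, 13, 13, 12, 9, 9, 9]
232 [10, 10, 10, 12, 14, 14, 14, 14, 14, 14, 14, 14, 14, 14, 14, 14, 14, 1
[... 2559 characters left out ...]
10, 10, 10, 9, 12, 14, 14, 14, 16, 16, 11, 10, 10, 11, 11, 10, 11, 11, 11, 11, 11, 10, 10, 10, 10, 9]
253 [9, 9, 9, 9, 11, 11, 10, 10, 11, 10, 9, 16, 16, 11, 11, 10, 9, 11, 10, 11, 10, 10, 11, 11, 11, 11, 9, 9, 8, 11, 10, 9]
254 [9, 9, 9, 9, 10, 13, 10, 10, 10, 11, 9, 10, 10, 9, 11, 10, 10, 10, 10, 10, 10, 10, 11, 11, 10, 8, 7, 7, 6, 9, 10, 9]
255 [9, 9, 9, 9, 9, 14, 11, 10, 10, 10, 9, 10, 11, 10, 10, 10, 10, 10, 10, 10, 10, 10, 10, 10, 10, 6, 6, 6, 6, 8, 10, 10]
256 [9, 9, 9, 9, 9, 11, 11, 10, 10, 11, 10, 10, 11, 11, 10, 10, 10, 10, 10, 10, 9, 9, 9, 9, 10, 7, 6, 6, 6, 6, 10, 10]
257 [9, 9, 9, 9, 9, 9, 13, 10, 10, 10, 10, 10, 10, 11, 10, 9, 8, 8, 7, 10, 9, 9, 9, 9, 10, 8, 6, 6, 7, 8, 10, 10]
```

The tile's outline matches the seated prediction within about 0.7 px (2 mm). Pressing reached 23 N at the expected height, and the hand is clear, so I'm handing in.

```bash
python3 -c "
from plant import job
print(job.finish_job())"
```

```text
the job is handed in; nothing more can be done
None
```

I handed the job in at about 22 s: both boards are seated on the posts and the knob tile was pressed into the window at about 23 N. The hand-in returned no verdict.

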